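# Unbolt the glue carousel, bring the glue to the front and hold it

## Task

My glue-and-fixings carousel is still bolted for carrying: slide the barrel bolt on its foot fully back, then turn the carousel until the glue bottle stands at the front, squarely in line with the bolt. Finish while gripping the wooden bar on top of the carousel and do not let go, so that the free-running carousel stays still while I lift the glue out with my one clean hand. Do not force the carousel against the bolt, keep all containers standing in their cups, and do not disturb the other things on the table.

Things in the scene. Friction and masses are not known exactly. Their poses are not given: they have to be found in the camera images.
- base: fixed plywood foot of the carousel, 14 mm high: a disc of 200 mm diameter with a 58 mm wide nose that reaches 215 mm from the centre and carries the barrel bolt. Origin on the turning axis at table height, z up; its -x axis runs along the middle of the nose and the bolt: that is the front. The nose points towards the robot and to the robot's left.
- bolt (a joint): steel barrel bolt on the nose, sliding outwards (along the foot's -x), m: 0 = shot, its end held in the staple on the tray's rim so that the tray cannot turn (0 to 0.002 at the start); 0.022 = fully back at its end stop. Needs 2 to 3 N and stays where it is left. From about 0.012 the tray is free.
- bolt_grip (a point): point in the upper part of the bolt's upright steel thumb piece, which is 14 mm wide (foot's y), 12 mm along the bolt and stands 26 to 62 mm above the table. This point is 53 mm above the table, 150 mm from the turning axis with the bolt shot, 172 mm with it back. The keepers before and behind it reach 33 mm above the table. Pinch it from above across the 14 mm.
- turntable (a joint): angle of the carousel tray on its foot, rad, counter-clockwise seen from above; within 0.01 of 0 at the start, bolted. Unbolted it turns any way, very lightly (about 0.01 N m), without detents, up to two turns either way. The staple for the bolt is at one place of the rim only.
- grip_bar: wooden bar on top of the carousel's centre post, turning with the tray: 90 mm long (own x), 14 mm thick (own y), 26 mm high; origin at its middle, on the turning axis, 190 mm above the table. It lies along the foot's x axis at the start. All else on the carousel, but the thin post under the bar, ends below 160 mm. Pinch it from above across the 14 mm.
- glue_bottle: the wanted container: squeeze bottle of wood glue with a long pointed nozzle, tallest on the carousel, 42 mm diameter, 130 mm high; origin at the centre of its underside. It stands loosely in one of six grey cups (48 mm inside, 28 mm high, centres 70 mm from the turning axis, 60 degrees apart, floor 26 mm above the table), never in the front one at the start.
- jar_1: short clear jar with black lid and small brass parts, 40 mm diameter, 58 mm high, origin at the centre of its underside; in the front cup at the start
- jar_2: short clear jar with black lid and bright steel parts, 40 mm diameter, 58 mm high, origin at the centre of its underside; in a cup
- jar_3: short clear jar with black lid and dark parts, 40 mm diameter, 58 mm high, origin at the centre of its underside; in a cup
- oil_bottle: small brown bottle with a black cap, 39 mm diameter, 82 mm high, origin at the centre of its underside; in a cup
- grease_can: plain metal can, 41 mm diameter, 50 mm high, origin at the centre of its underside; in a cup
- masking_tape: roll of black tape lying flat, 62 mm across, 19 mm high; bystander on the right side of the table
- screwdriver: screwdriver with black handle, 146 mm long, 26 mm thick; bystander lying to the right of the carousel
- chuck_key: steel drill chuck key, T-shaped, 56 x 61 x 12 mm; bystander lying beyond the bench drill, to its right
There are look-alikes about, which are no part of the job. What is shaped like the jar_1 but red is not meant.

How it is judged:
By the outcome, as a careful person would: the job done as asked, in the order asked, and still so for the second after the job is handed in, while the arm keeps its last pose, push and grip.
It also fails if it takes over 64 s, if anything falls off the work surface, if the arm or the gripper's body presses on something with over 40 N, if the wrist force passes 120 N, or if a joint passes its speed limit or range.

## Robot

A 6-joint arm with a two-finger parallel gripper is mounted at the origin on a cart in front of the work surface, level with it; the furniture and walls round the work are solid. World frame = base frame: x ahead of the robot, y to its left, z up, the work surface at z = 0. Lengths are in m, angles in degrees, forces in N, time in s.
With the tool pointing down it reaches from about 0.325 to 0.85 m from the base axis. Payload 15.5 kg.
Tool frame: the origin (TCP) lies midway between the tips of the shut fingers; the grasp point (between the pads) lies 19 mm behind it; z points along the fingers, y is the line along which they close (so a half turn about z gives the same grasp; the last joint's range is limited). The gripper opens to 91 mm and grips with 3 to 60 N. Pads are 32 mm wide; open, the fingers measure 118 mm over their backs; the gripper's body (76 mm by 178 mm) begins 60 mm behind the grasp point.
Start: joints at [69.815, 28.281, 77.091, -0, 74.628, -5.472], TCP at [0.159, 0.605, 0.214] pointing down, gripper open.
Joint ranges: [-166.48, 166.48], [-47.26, 123.95], [12.59, 153.08], [-70.14, 250.14], [6.76, 159.57], [-176.63, 176.63]. Speed limits (degrees/s): [108.29, 108.29, 147.25, 172.46, 172.46, 172.46].

## Interface

Orientations are given as a 3x3 rotation matrix whose columns are the frame's x, y, z axes.
In Python, from bench import ctrl gives the robot as it stands. The module is installed in compiled form; this text tells all that it offers. Calls block until the motion is done:
- ctrl.goto(position, orientation): joint-space move of the TCP to a pose.
- ctrl.move_l(position, vel=0.15, ori=None, contact_N=None): straight line of the TCP; ori=None keeps the orientation; vel is the mean speed in m/s. With contact_N (N) it stops when the force on the tool has changed by that much, and returns True; else False.
- ctrl.movej(angles): joint-space move.
- ctrl.command_gripper(opening): opening from 0.0 (shut) to 1.0 (fully open); the grip force is fixed at half the most; returns when the fingers have stopped.
- ctrl.sleep(seconds).
- ctrl.ik(position, orientation): joint angles nearest the present ones, or None.
- ctrl.read_camera(name): name is "scene" or "side" or "wrist"; returns the picture (480x640x3 uint8, blue, green, red); there is no depth.
- ctrl.camera_params(name): a dict with "fx", "fy", "cx", "cy" (pixels), "D" ([k1, k2, p1, p2, k3] as OpenCV has them; the pictures are not rectified), "pose" (4x4, takes a point from camera to world coordinates); the wrist camera has in their place "T_tool_cam" (4x4, takes a point from camera to tool coordinates, whose origin is the TCP and whose axes are the flange's). Camera axes: x right, y up, looking along -z (the intrinsics and any distortion apply to the point x, -y, -z); pixel columns grow to the right and rows downward; lengths in m; the calibration is good to about 2 mm. A picture is of the moment at which its call begins: read the wrist's pose just before it. camera_params takes no time and is no camera call.
A pose or a line that the arm cannot do raises ctrl.MotionError and nothing moves.
- ctrl.sign_off(): hands the job in; it is judged then, once.
Readings, each from a call of its own:
- ctrl.current_t(): time.
- ctrl.current_q(): joint angles.
- ctrl.current_dq(): joint speeds.
- ctrl.current_effort(): joint torques, N m.
- ctrl.current_tool_pos(): TCP position.
- ctrl.current_eef_rot(): TCP orientation.
- ctrl.current_contact_force(): force on the tool from outside, world axes, zero at the start.
- ctrl.current_wrist_torque(): the same for the moment, N m.
- ctrl.current_grip_width(): opening from 0.0 (shut) to 1.0 (fully open).
- ctrl.current_grasp_force(): force on a finger pad.
Only numpy, scipy, OpenCV 4.12 (cv2) and the standard library are available. Lean on these libraries where they do the work, as an engineer would, in place of code of your own. Each camera call takes 0.05 s, during which the arm holds its last target. There are 200 camera calls.

## Working session

There is one attempt and no reset: what is moved stays moved. The work goes in short steps, each a Python script; the robot and the scene stay as the last script left them, time stands still between calls to the robot, and variables do not carry over. Pictures are saved under pics/ and viewed, at most 10 in all, crops included, and the job is handed in when it is done.

```bash
mkdir -p pics
python3 - <<'E'
from bench import ctrl
import cv2,numpy as np
for n in("scene","side","wrist"):
    cv2.imwrite(f"pics/{n}0.png",ctrl.read_camera(n))
    p=ctrl.camera_params(n);print(n,{k:np.round(v,4).tolist() for k,v in p.items()})
print(ctrl.current_eef_rot(),ctrl.current_t())
E
```

```text
scene {'fx': 434.3978, 'fy': 434.3978, 'cx': 321.7216, 'cy': 243.6523, 'D': [-0.0556, 0.0, 0.0, 0.0, 0.0], 'pose': [[-0.1731, -0.8037, 0.5693, 1.223], [0.9849, -0.1424, 0.0985, 0.1502], [0.0019, 0.5777, 0.8162, 1.1714], [0.0, 0.0, 0.0, 1.0]]}
side {'fx': 525.8936, 'fy': 525.8936, 'cx': 317.0028, 'cy': 246.0599, 'D': [0.0148, 0.0, 0.0, 0.0, 0.0], 'pose': [[-0.4981, -0.5025, 0.7067, 1.3958], [0.8671, -0.2917, 0.4037, 0.5009], [0.0033, 0.8139, 0.581, 0.8457], [0.0, 0.0, 0.0, 1.0]]}
wrist {'fx': 395.9031, 'fy': 395.9031, 'cx': 315.869, 'cy': 227.966, 'D': [-0.0769, 0.0, 0.0, 0.0, 0.0], 'T_tool_cam': [[0.0016, 0.9697, 0.2444, 0.0685], [1.0, -0.0017, 0.0005, -0.0003], [0.0009, 0.2444, -0.9697, -0.1708], [0.0, 0.0, 0.0, 1.0]]}
[[-9.67201414e-01  2.54010461e-01 -3.33841902e-04]
 [ 2.54010665e-01  9.67200970e-01 -9.29881108e-04]
 [ 8.66926831e-05 -9.84181726e-04 -9.99999512e-01]] 0.15
```

View pics/scene0.png

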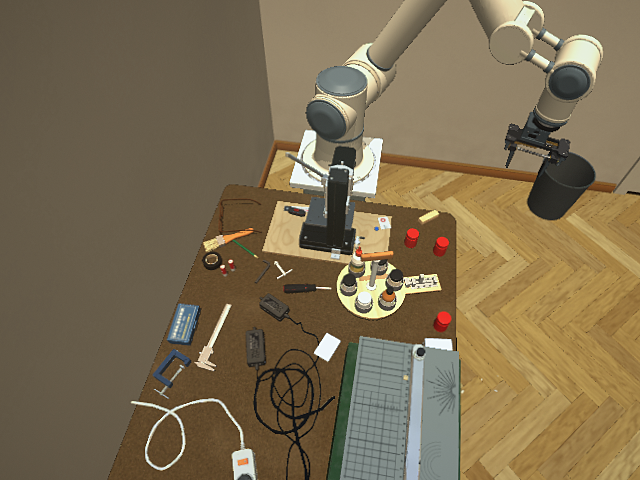

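View pics/side0.png

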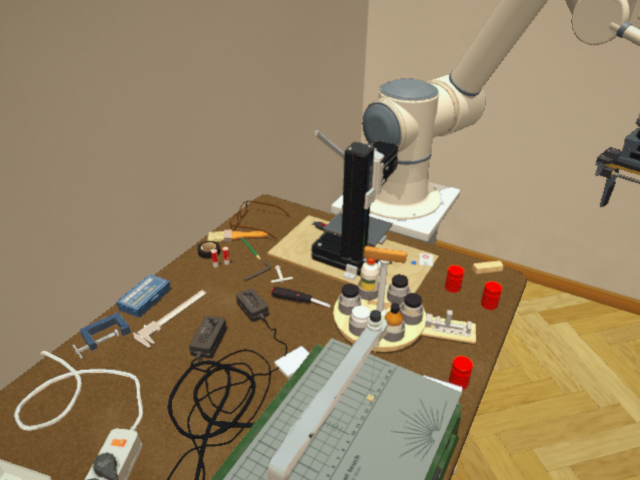

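```bash
cat > h.py <<'E'
import cv2,numpy as np
from bench import ctrl
def ray(n,uv,Rt=None):
    p=ctrl.camera_params(n)
    K=np.array([[p["fx"],0,p["cx"]],[0,p["fy"],p["cy"]],[0,0,1]])
    q=cv2.undistortPoints(np.array(uv,float).reshape(-1,1,2),K,np.array(p["D"]))[:,0]
    d=np.c_[q[:,0],-q[:,1],-np.ones(len(q))]
    T=np.array(p["pose"]) if "pose" in p else Rt@np.array(p["T_tool_cam"])
    return T[:3,3],d@T[:3,:3].T
def onz(n,uv,z,Rt=None):
    o,d=ray(n,uv,Rt); return o+d*((z-o[2])/d[:,2])[:,None]
def proj(n,P,Rt=None):
    p=ctrl.camera_params(n)
    K=np.array([[p["fx"],0,p["cx"]],[0,p["fy"],p["cy"]],[0,0,1]])
    T=np.array(p["pose"]) if "pose" in p else Rt@np.array(p["T_tool_cam"])
    c=(np.atleast_2d(P)-T[:3,3])@T[:3,:3]; c=c*[1,-1,-1]
    return cv2.projectPoints(c,np.zeros(3),np.zeros(3),K,np.array(p["D"]))[0][:,0]
def tool():
    T=np.eye(4);T[:3,:3]=ctrl.current_eef_rot();T[:3,3]=ctrl.current_tool_pos();return T
def shot(n,name):
    T=tool();im=ctrl.read_camera(n);cv2.imwrite(f"pics/{name}.png",im);np.save(f"pics/{name}.npy",T);return im,T
E
python3 - <<'E'
from h import *
a=cv2.imread("pics/scene0.png")[235:325,325:445];b=cv2.imread("pics/side0.png")[230:350,325:485]
a=cv2.resize(a,(400*2,600),interpolation=cv2.INTER_CUBIC);b=cv2.resize(b,(800,600),interpolation=cv2.INTER_CUBIC)
cv2.imwrite("pics/cropA.png",a);cv2.imwrite("pics/cropB.png",b)
E
```

```text
(no output)
```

View pics/cropA.png

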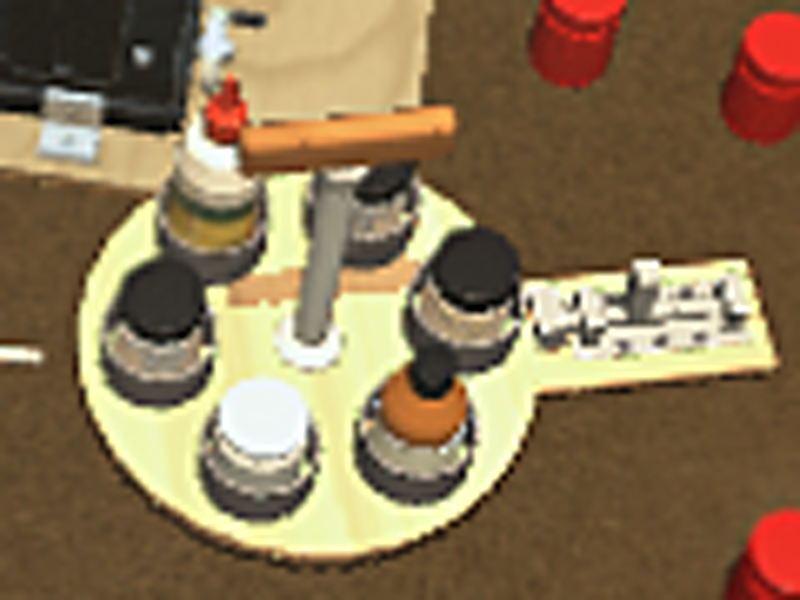

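View pics/cropB.png

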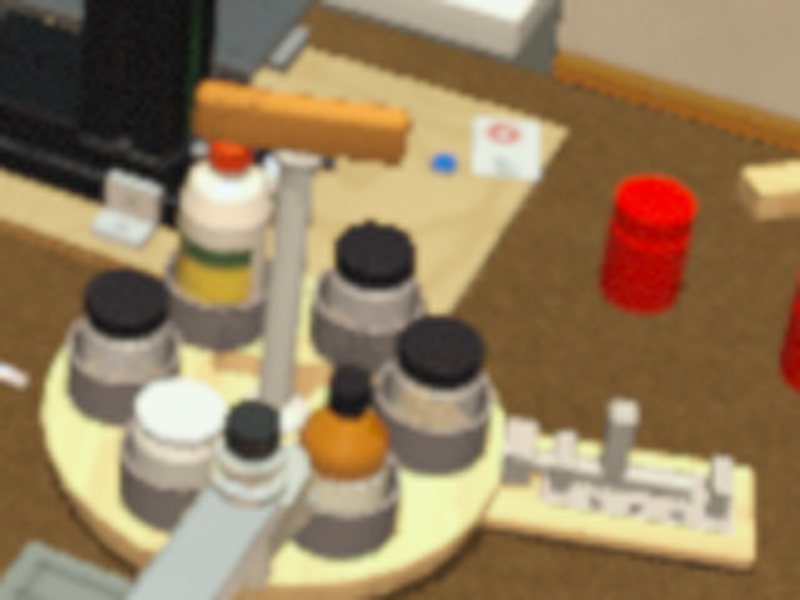

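Scene crop: the glue (white bottle with a red pointed nozzle) is at about scene px (357,262), which is cropB (225,230) in the side view. Things that could be confused with it are the white-lidded can (365,298), the oil bottle with brown shoulder (389,296) and the red jars (412,238), (441,246) and (443,321). I choose the red nozzle bottle. The thumb piece is at scene (421.5,277), and the cutter lever's knob at (420,352) is an obstacle.

Run:
```python
from h import *
A=lambda u,v:(325+u*.15,235+v*.15); B=lambda u,v:(325+u*.2,230+v*.2)
def tri(a,b):
    o1,d1=ray("scene",[a]);o2,d2=ray("side",[b]);d1=d1[0]/np.linalg.norm(d1);d2=d2[0]/np.linalg.norm(d2)
    s=np.linalg.lstsq(np.c_[d1,-d2],o2-o1,rcond=None)[0];p=o1+s[0]*d1;q=o2+s[1]*d2
    return np.round((p+q)/2,3),round(np.linalg.norm(p-q),4)
for k,a,b in [("barL",A(243,150),B(197,115)),("barR",A(455,120),B(408,133)),("glue tip",A(232,85),B(230,150)),("thumb top",A(645,265),B(623,405)),
  ("knob",(420,350),B(250,430)),("lid can",A(265,415),B(180,410)),("jar1",A(478,265),B(440,345)),("oilcap",A(433,370),B(350,390)),("drill lever tip",(289,155),(318,134)),("drill column top",(345,152),(358,146))]:
    print(k,*tri(a,b))
print("post",onz("scene",[A(310,350)],.035),"noseend",onz("scene",[A(748,262),A(775,368)],.014))
```

```text
barL [0.566 0.144 0.189] 0.004
barR [0.539 0.228 0.193] 0.0036
glue tip [0.488 0.132 0.117] 0.0122
thumb top [0.511 0.33  0.065] 0.0009
knob [0.856 0.293 0.312] 0.0033
lid can [0.624 0.17  0.078] 0.0024
jar1 [0.538 0.253 0.086] 0.0017
oilcap [0.604 0.237 0.104] 0.0012
drill lever tip [ 0.346 -0.096  0.321] 0.0018
drill column top [0.364 0.045 0.346] 0.0549
post [[0.56291308 0.18782154 0.035     ]] noseend [[0.46836462 0.38606653 0.014     ]
 [0.52348535 0.39966243 0.014     ]]
```

The centre is about (0.553,0.186), the front direction about 106°, and the thumb piece is 0.150 m out, which agrees with the description. The glue is in the cup at +120°, so the carousel has to turn by −120°. Next I refine with the wrist camera.

```bash
cat >> h.py <<'E'
def R(deg):
    a=np.radians(deg);c,s=np.cos(a),np.sin(a)
    return np.array([[c,s,0],[s,-c,0],[0,0,-1.]])
E
python3 - <<'E'
from h import *
f=np.array([np.cos(np.radians(106)),np.sin(np.radians(106)),0])
p=np.array([.553,.186,.30])+.10*f
print(ctrl.ik(p,R(106)))
ctrl.goto(p,R(106)); im,T=shot("wrist","w1"); print(T,ctrl.current_t(),ctrl.current_q())
E
```

```text
[ 2.24975707e+01  2.19824564e+01  7.40043621e+01 -2.54444375e-14
  8.40131815e+01  6.49757074e+00]
[[-2.77132682e-01  9.60831583e-01 -3.81908984e-04  5.24915357e-01]
 [ 9.60831644e-01  2.77132725e-01  6.42172088e-05  2.82939360e-01]
 [ 1.67541400e-04 -3.49153549e-04 -9.99999925e-01  2.99806541e-01]
 [ 0.00000000e+00  0.00000000e+00  0.00000000e+00  1.00000000e+00]] 2.0 [2.25884847e+01 2.19929108e+01 7.40192585e+01 1.00169559e-02
 8.40096451e+01 6.49255850e+00]
```

View pics/w1.png

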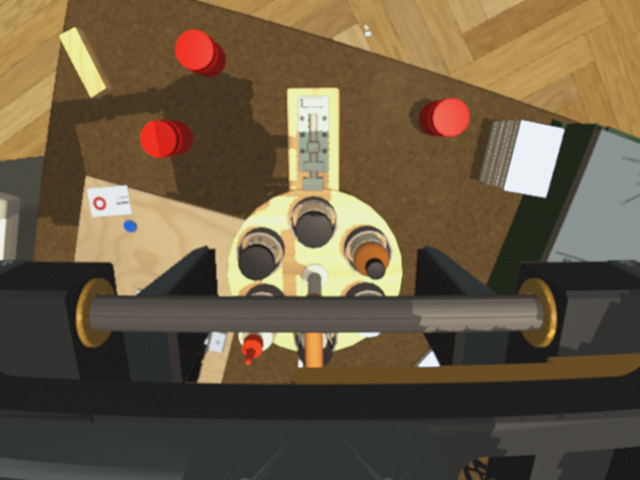

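The wrist view shows the nose with corners at about (288,88) and (340,88), the thumb piece near (314,142), the post foot at (316,272), the bar at (314,350) and the red glue nozzle at (252,345). Now I measure the nose midline and the post.

Run:
```python
from h import *
im=cv2.imread("pics/w1.png");T=np.load("pics/w1.npy")
hsv=cv2.cvtColor(im,cv2.COLOR_BGR2HSV)
m=cv2.inRange(hsv,(15,50,170),(35,200,255))
L=[];Rr=[]
for v in range(95,180,5):
    u=np.where(m[v,270:360])[0]+270
    if len(u): L.append((u.min()-.5,v));Rr.append((u.max()+.5,v))
PL=onz("wrist",L,.014,T);PR=onz("wrist",Rr,.014,T)
print(np.round(np.linalg.norm(PL-PR,axis=1),4))
mid=(PL+PR)/2
d,_,c0=(lambda l:(l[:2],0,l[2:]))(cv2.fitLine(mid[:,:2].astype(np.float32),cv2.DIST_HUBER,0,.001,.001).ravel())
if d[1]<0:d=-d
print("dir",np.degrees(np.arctan2(d[1],d[0])),"pt",c0)
end=onz("wrist",[(314,87.5)],.014,T)[0];print("nose end",end, "centre from end",end[:2]-.215*d)
# disc edge: tray outline points
cs,_=cv2.findContours(m[185:,:],cv2.RETR_EXTERNAL,cv2.CHAIN_APPROX_NONE,offset=(0,185))
# tray left/right extreme edges per row
for z in(.014,.024):
  pts=[]
  for v in range(205,245,4):
    u=np.where(m[v,225:410])[0]+225; pts+= [(u.min()-.5,v),(u.max()+.5,v)]
  P=onz("wrist",pts,z,T)[:,:2]
  s=np.linalg.lstsq(np.c_[2*P,np.ones(len(P))],(P**2).sum(1),rcond=None)[0]
  print(z,"circle",s[:2],np.sqrt(s[2]+s[0]**2+s[1]**2))
c=np.array(end[:2]-.215*d)
# bar sides
mb=cv2.inRange(hsv,(5,120,150),(20,255,255))
for v in (340,350,360):
    u=np.where(mb[v,295:335])[0]+295
    if len(u): print(v,u.min(),u.max(),onz("wrist",[((u.min()+u.max())/2,v)],.203,T).round(4), "w",np.linalg.norm(np.diff(onz("wrist",[(u.min()-.5,v),(u.max()+.5,v)],.203,T),axis=0)))
g=np.array([d[0],d[1]])
print("proj thumb",proj("wrist",[[*(c+.151*g),.062],[*(c+.215*g),.014]],T))
cr=im[80:200,264:364];cv2.imwrite("pics/w1c.png",cv2.resize(cr,(500,600),interpolation=cv2.INTER_CUBIC))
```

```text
[0.0586 0.0588 0.0589 0.0579 0.0592 0.0593 0.0572 0.0574 0.0575 0.0565
 0.0567 0.058  0.0581 0.0583 0.0573 0.0575 0.0576]
dir 106.552086 pt [0.50195634 0.34985536]
nose end [0.49130194 0.39035466 0.014     ] centre from end [0.55255264 0.18426401]
0.014 circle [0.54905943 0.16590089] 0.12058945638999667
0.024 circle [0.54811432 0.16989956] 0.11794869359171596
340 305 321 [[0.5468 0.199  0.203 ]] w 0.012853503981586897
350 306 321 [[0.5496 0.1909 0.203 ]] w 0.012197292112024255
360 306 322 [[0.5524 0.1826 0.203 ]] w 0.013069185280134397
proj thumb [[314.22257965 148.29363799]
 [314.          87.5       ]]
```

View pics/w1c.png

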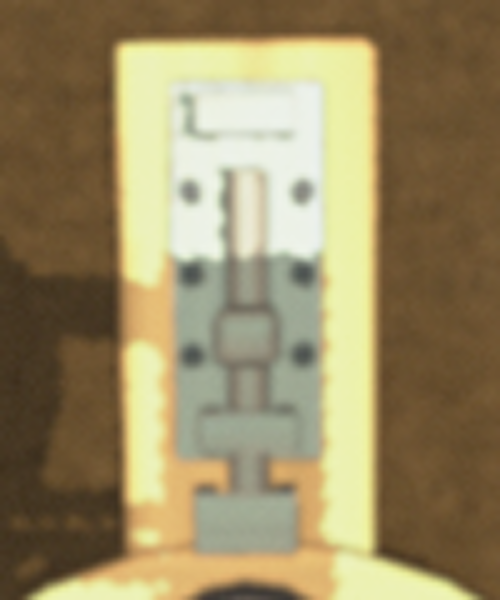

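The thumb top is at w1 px (313.4,146.4), against a prediction of (314.2,148.3), so the geometry holds. Now I pull the bolt back.

```bash
cat >> h.py <<'E'
C=np.array([.5526,.1843]);A0=106.55
D=np.array([np.cos(np.radians(A0)),np.sin(np.radians(A0))])
E
python3 - <<'E'
from h import *
T=np.load("pics/w1.npy")
t=onz("wrist",[(313.6,146.6)],.062,T)[0,:2];print(t,(t-C)@D)
t=C+.151*D+ .7*((t-C-.151*D))
ctrl.command_gripper(.5)
ctrl.goto([*t,.12],R(A0))
print(ctrl.move_l([*t,.037],vel=.08,contact_N=8))
f0=np.array(ctrl.current_contact_force())
ctrl.command_gripper(0)
print("w",ctrl.current_grip_width()*91,ctrl.current_grasp_force(),ctrl.current_tool_pos(),np.array(ctrl.current_contact_force())-f0)
p0=np.array(ctrl.current_tool_pos());p=np.array([*t,.037])
r=ctrl.move_l(p+np.r_[.026*D,0],vel=.02,contact_N=10)
p1=np.array(ctrl.current_tool_pos());print(r,(p1-p0)[:2]@D,ctrl.current_contact_force(),ctrl.current_grip_width()*91,ctrl.current_t())
E
```

```text
[0.50845595 0.33046207] 0.1526813138165895
False
w 13.536724561198525 30.00099688768387 [0.50810018 0.32983858 0.03707432] [-4.52122924 -1.59538052  5.06357715]
True 0.02039213507400808 [ 1.50399785 -2.74207945  7.51392502] 13.602272014742265 6.3667
```

Run:
```python
from h import *
p0=np.array(ctrl.current_tool_pos());f0=np.array(ctrl.current_contact_force())
r=ctrl.move_l(p0+np.r_[.004*D,0],vel=.01,contact_N=12)
p1=np.array(ctrl.current_tool_pos());print(r,(p1-p0)[:2]@D,np.array(ctrl.current_contact_force())-f0,"dist",(p1[:2]-C)@D)
ctrl.command_gripper(.5)
ctrl.move_l([*p1[:2],.13],vel=.12)
# view for bolt check and bar, from behind so that the bar is seen
q=C+.11*D
ctrl.goto([*q,.30],R(A0)); im,T=shot("wrist","w2")
cv2.imwrite("pics/w2c.png",cv2.resize(im[70:390,200:440],(600,800*600//600),interpolation=cv2.INTER_CUBIC)[:,:][:800])
cv2.imwrite("pics/w2c.png",cv2.resize(im[70:370,200:430],(460,600),interpolation=cv2.INTER_CUBIC))
for b in(.15,.172): print(b,proj("wrist",[[*(C+(b+.001)*D),.062]],T))
print(ctrl.current_t())
```

```text
True -5.533983769086062e-05 [-0.4862087  -1.54348265 -1.05737181] dist 0.17252179063255768
0.15 [[316.64572414 155.69091171]]
0.172 [[316.68283483 133.65909931]]
9.0083
```

View pics/w2c.png

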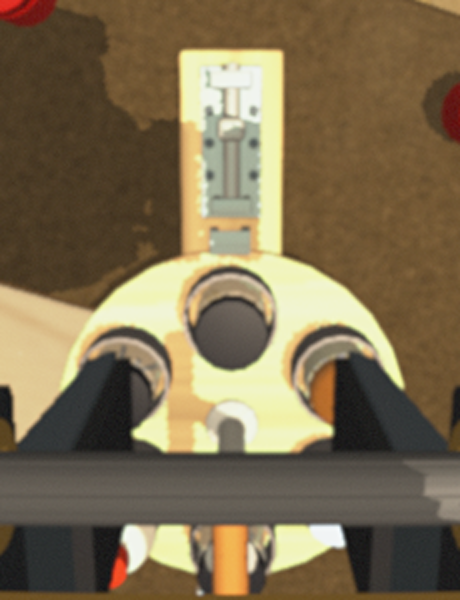

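The bolt's thumb piece is at px (316,134), exactly where 0.172 m projects, so it is fully back. Before gripping the bar I check clearance to the drill.

Run:
```python
from h import *
print("base edge",onz("scene",[(355,250),(352,230)],.03).round(3).tolist())
for z in(.2,.25,.3,.35): print(z,onz("scene",[(355,160),(354,190),(352,215)],z).round(3).tolist(), onz("side",[(398,145),(392,175),(370,200)],z).round(3).tolist())
im=cv2.imread("pics/scene0.png")[140:270,260:433];im2=cv2.imread("pics/side0.png")[120:280,300:470]
cv2.imwrite("pics/drill.png",np.hstack([cv2.resize(im,(400,300),interpolation=3),cv2.resize(im2,(400,376),interpolation=3)[:300]]))
```

```text
base edge [[0.433, 0.121, 0.03], [0.355, 0.101, 0.03]]
0.2 [[0.206, 0.081, 0.2], [0.334, 0.094, 0.2], [0.431, 0.101, 0.2]] [[0.057, 0.004, 0.2], [0.236, 0.062, 0.2], [0.381, 0.068, 0.2]]
0.25 [[0.258, 0.084, 0.25], [0.38, 0.097, 0.25], [0.472, 0.104, 0.25]] [[0.16, 0.043, 0.25], [0.325, 0.096, 0.25], [0.459, 0.101, 0.25]]
0.3 [[0.311, 0.088, 0.3], [0.425, 0.1, 0.3], [0.512, 0.106, 0.3]] [[0.264, 0.081, 0.3], [0.415, 0.13, 0.3], [0.538, 0.135, 0.3]]
0.35 [[0.363, 0.092, 0.35], [0.471, 0.103, 0.35], [0.553, 0.109, 0.35]] [[0.368, 0.12, 0.35], [0.505, 0.164, 0.35], [0.616, 0.168, 0.35]]
```

View pics/drill.png

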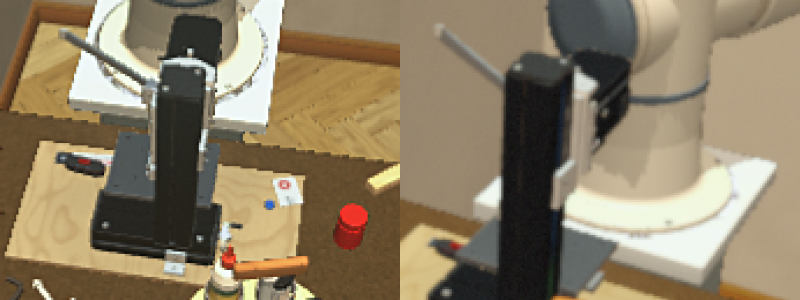

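Run:
```python
from h import *
def tri(a,b):
    o1,d1=ray("scene",[a]);o2,d2=ray("side",[b]);d1=d1[0]/np.linalg.norm(d1);d2=d2[0]/np.linalg.norm(d2)
    s=np.linalg.lstsq(np.c_[d1,-d2],o2-o1,rcond=None)[0];p=o1+s[0]*d1;q=o2+s[1]*d2
    return np.round((p+q)/2,3),round(np.linalg.norm(p-q),4)
a=lambda u,v:(260+u/2.312,140+v/2.308); b=lambda u,v:(300+(u-400)/2.353,120+v/2.353)
print("col top frontR",tri(a(208,68),b(572,64)),"frontL",tri(a(158,100),b(506,75)))
print("col base",onz("scene",[a(155,245),a(198,247)],.05).round(3).tolist())
A=[];z=[];r=[]
for rr in(.5,.58,.65,.75):
  for zz in(.17,.3,.4):
    q=ctrl.ik([rr*np.cos(.4),rr*np.sin(.4),zz],R(A0))
    if q is None: continue
    t2,t3=np.radians(q[1]),np.radians(q[1]+q[2]);A.append([np.sin(t2),np.sin(t3),1,0,np.cos(t2),np.cos(t3),0,1]);r.append(rr);z.append(zz)
A=np.array(A);M=np.r_[A[:,:4],A[:,4:]];s,res,_,_=np.linalg.lstsq(M,np.r_[r,z],rcond=None);print("L1,L2,a,h-d",s,res)
print("shoulder disc",tri((328,118),(383,124)))
im=ctrl.read_camera("side");cv2.imwrite("pics/s3.png",im)
print(ctrl.ik([*C,.171],R(A0)))
```

```text
col top frontR (array([0.408, 0.081, 0.354]), np.float64(0.0072)) frontL (array([0.461, 0.035, 0.351]), np.float64(0.0005))
col base [[0.447, 0.033, 0.05], [0.441, 0.091, 0.05]]
L1,L2,a,h-d [ 0.59829898  0.38437451 -0.00726994 -0.21149169] [0.00937482]
shoulder disc (array([ 0.116, -0.023,  0.28 ]), np.float64(0.001))
[ 1.25718707e+01  2.74377061e+01  8.62886376e+01 -2.54444375e-14
  6.62736564e+01 -3.97812935e+00]
```

View pics/s3.png

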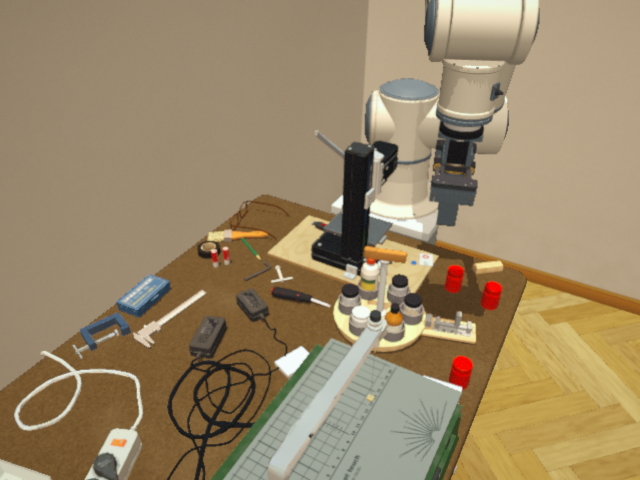

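The drill column is about 0.145 m from the axis and the gripper sweeps 0.10 m. The wrist is about 0.66 m up, well above the 0.35 m drill, so it is clear. Now I grip the bar.

Run:
```python
from h import *
n=np.array([D[1],-D[0]]);p=C-.0005*n
ctrl.move_l([*p,.30],vel=.15)
print(ctrl.move_l([*p,.171],vel=.1,contact_N=8))
f0=np.array(ctrl.current_contact_force());m0=np.array(ctrl.current_wrist_torque())
ctrl.command_gripper(0)
print(ctrl.current_grip_width()*91,ctrl.current_grasp_force(),ctrl.current_tool_pos(),p,np.array(ctrl.current_contact_force())-f0,np.array(ctrl.current_wrist_torque())-m0,ctrl.current_t())
```

```text
False
13.923928846810904 29.999754281452624 [0.55146959 0.18400954 0.17095931] [0.55212071 0.18415757] [-4.6918238  -2.15410321  2.80110454] [-0.30637341  0.75117952 -0.01113077] 11.9917
```

Run:
```python
from h import *
n=np.array([D[1],-D[0]]);p=C-.0018*n
ctrl.move_l([*p,.171],vel=.02)
print(ctrl.current_contact_force(),ctrl.current_t())
np.save("p.npy",p)
for a in (2,6,12,20):
    t=ctrl.current_t();ctrl.goto([*p,.171],R(A0-a));print(a,np.round(ctrl.current_contact_force(),1),np.round(ctrl.current_wrist_torque(),2),round(ctrl.current_t()-t,2))
```

```text
[ 4.50434415  2.81623397 -3.69447082] 12.2417
2 [ 4.8  1.6 -3.4] [ 0.24 -0.76 -0.06] 0.25
6 [ 4.4  2.3 -3.8] [ 0.21 -0.75 -0.18] 0.25
12 [ 5.3  2.4 -4.4] [ 0.24 -0.72  0.09] 0.25
20 [ 5.   2.6 -3.4] [ 0.26 -0.68 -0.06] 0.27
```

Run:
```python
from h import *
p=np.load("p.npy")
for a in range(28,121,8):
    ctrl.goto([*p,.171],R(A0-min(a,120)));F=np.round(ctrl.current_contact_force(),1);M=ctrl.current_wrist_torque()[2]
    if a%24==4 or a>115: print(a,F,round(M,2))
ctrl.goto([*p,.171],R(A0-120))
ctrl.sleep(.3);T=tool();x=T[:3,0];print("ang",np.degrees(np.arctan2(x[1],x[0])),ctrl.current_contact_force(),ctrl.current_grip_width()*91,ctrl.current_t())
a=ctrl.read_camera("scene");b=ctrl.read_camera("side");shot("wrist","w4")
cv2.imwrite("pics/sc4.png",a);cv2.imwrite("pics/si4.png",b)
w=cv2.imread("pics/w4.png")
cv2.imwrite("pics/m4.png",np.hstack([cv2.resize(a[205:325,325:445],(400,400),interpolation=3),cv2.resize(b[215:365,325:475],(400,400),interpolation=3)]))
for h in(.03,.1,.156): print(h,proj("scene",[[*(C+.07*D),h]]).round(1),proj("side",[[*(C+.07*D),h]]).round(1))
```

```text
28 [ 4.3  2.9 -2. ] -0.06
52 [0.6 5.4 1.4] 0.07
76 [-0.7  7.5  3. ] 0.13
100 [-2.  10.9  2.1] 0.01
116 [-0.5 12.   1.5] -0.09
ang -12.973829621792575 [-2.84711169 12.95349965  2.02376527] 13.772788438811592 17.0083
0.03 [[393.3 282.9]] [[410.7 316. ]]
0.1 [[396.6 270.7]] [[414.1 292.3]]
0.156 [[399.4 260.2]] [[417. 272.]]
```

View pics/m4.png

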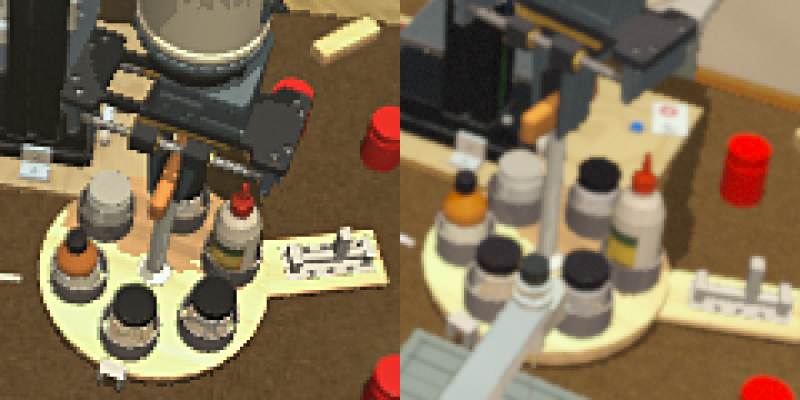

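The glue bottle now stands at the nose: the nozzle tip is at scene (398,261) and side (417,273), against predictions of (399,260) and (417,272). All containers are standing. I trim the 0.5° servo lag and relieve the side force, then measure.

Run:
```python
from h import *
p=np.load("p.npy")+[0,.0012]
ctrl.goto([*p,.171],R(A0-120.5));ctrl.sleep(.4)
x=tool()[:3,0];print("ang",np.degrees(np.arctan2(x[1],x[0])),"want",A0-120,np.round(ctrl.current_contact_force(),1),ctrl.current_grip_width()*91)
n=np.array([D[1],-D[0]])
C2={}
for c in("scene","side"):
    im=ctrl.read_camera(c);cv2.imwrite(f"pics/{c}5.png",im);h=cv2.cvtColor(im,cv2.COLOR_BGR2HSV)
    u0,v0=proj(c,[[*(C+.07*D),.145]])[0].astype(int)
    m=(cv2.inRange(h,(0,150,90),(6,255,255))|cv2.inRange(h,(172,150,90),(180,255,255)))
    mm=np.zeros_like(m);mm[v0-14:v0+14,u0-10:u0+10]=m[v0-14:v0+14,u0-10:u0+10]
    v,u=np.nonzero(mm);C2[c]=(u.mean(),v.mean());print(c,len(u),C2[c],u0,v0)
o1,d1=ray("scene",[C2["scene"]]);o2,d2=ray("side",[C2["side"]])
s=np.linalg.lstsq(np.c_[d1[0],-d2[0]],o2-o1,rcond=None)[0]
q=o1+s[0]*d1[0];r=o2+s[1]*d2[0];P=(q+r)/2;e=P[:2]-C;print(P,"gap",np.linalg.norm(q-r),"rad",e@D,"lat",e@n,ctrl.current_t())
```

```text
ang -13.731469321629666 want -13.450000000000003 [-2.8  3.2  5.9] 14.032019106446231
scene 44 (np.float64(398.6136363636364), np.float64(265.3636363636364)) 398 262
side 43 (np.float64(414.9767441860465), np.float64(283.5581395348837)) 416 276
[0.53152548 0.2519452  0.12506876] gap 0.004053166679814213 rad 0.07084587995960674 lat -0.0009325662299515536 17.9083
```

Run:
```python
from h import *
ctrl.sleep(.5);print(ctrl.current_grasp_force(),np.abs(ctrl.current_dq()).max(),ctrl.current_t());print(ctrl.sign_off())
```

```text
30.001024594675982 0.05237142192274566 18.4083
the job is handed in; nothing more can be done
None
```

The bolt is fully back, and the glue bottle stands at the front within about 1 mm of the bolt line by camera; I handed the job in at 18.4 s with the gripper still holding the wooden bar and all the containers upright in the last pictures.

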